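Tip the scanner check plate out of its block and stand it on the reading rest

TASK

Get the barcode scanner ready for its daily check: the striped check plate lies flush in its storage block, so press down its edge at the thumb gap until the plate tips up, and take your fingers away so that it stays leaning in the pocket by itself. Then pinch it by the raised edge, lift it out, and set it down (do not drop it) on the sloping rest of the scanner station, centred, standing on the ledge and lying flat against the back, stripes facing the scanner. Let go of it there and leave everything else on the bench where it is.

Things in the scene. Friction and masses are not known exactly. Their poses are not given: they have to be found in the camera images.
- plate: Check plate: flat rigid white plate 100 x 90 x 12 mm (x, y, z), about 0.25 kg, black stripes on its top. Origin at the centre of its underside; z out of the striped face; x along the 100 mm side. At the start it lies level in the block's pocket, its frame parallel to the block's; its +x edge is the one to press, its -x edge the one that rises.
- plate_face (a point): Centre of the plate's striped top face, 12 mm above plate's origin along the plate's z.
- block: Dark grey storage block 133 x 120 x 46 mm, fixed; origin on the bench under the pocket's centre; +x points away from the robot (yaw within 0.3 rad). Pocket 105 x 94 mm, rim flush with the plate's top. Wall 14 mm at -x, 13 mm at the sides; at +x (x = 53.5 to 67 mm) two corner stops with an open thumb gap 56 mm wide between them, open outward and down to 6 mm above the bench.
- ledge_edge (a point): Middle of the edge of the teal pocket floor: block x = 25.5 mm, 34 mm above the bench. The floor is a level ledge from x = -51.5 to here; beyond it, to x = 53.5 mm, a well goes down to 6 mm above the bench, and the plate overhangs it.
- press (a point): Where to press the flush plate: on its top (46 mm above the bench), 3 mm inside its edge, mid thumb gap, block x = 47 mm. A few newtons turn it about the ledge's edge. Once its lower edge is down on the well's floor (fingertip about 30 mm below the rim, half in the gap) it stays leaning 58 to 66 deg from level, raised edge at -x, about 95 mm above the bench; pressed less, it falls back or sticks half-way: press again, deeper.
- station: Scanner station, fixed: grey base 215 x 120 x 8 mm (x = -50 to +165 mm), origin on the bench under the rest's inner corner; +x points away from the robot (yaw within 0.3 rad). A column at x = 140 mm carries a white hand scanner (140 to 240 mm above the bench, x = 70 to 180 mm) that looks back and down at the rest.
- rest: Teal sloping rest of the station. Origin: middle of the inner corner of back and ledge, 30 mm above the bench. x runs down the slope (60 deg below level, towards the scanner), y across, z out of the back. Back: plane z = 0, 100 mm wide, up to x = -55 mm, 8 mm thick. Ledge: plane x = 0, 110 mm wide, ending in an 8 mm high lip at z = 24 to 30 mm.
- seat (a point): Where the plate's origin (centre of its underside) comes when well placed, its axes then parallel to the rest's: (-50, 0, 0) mm in the rest's frame. The plate's top 45 mm then stick up above the back, free to pinch.
- pot: Loose sample pot with cyan cap, 42 mm across, 65 mm high, origin at the centre of its underside; leave alone.
- notepad: Loose yellow notepad 75 x 75 x 18 mm, origin at the centre of its underside; leave alone.
- pens: Loose white pen cup 76 mm across, 145 mm high with pens, origin at the centre of its underside; leave alone.
- mouse: Loose black mouse about 85 x 62 x 35 mm, origin on its underside; leave alone.
- labels: Loose roll of white labels 84 mm across, 50 mm high, origin at the centre of its underside; leave alone.
- specimen: Loose standing tube with cyan cap, 32 mm across, 103 mm high, origin at the centre of its underside; leave alone.
There are look-alikes about, which are no part of the job. Of the things like the plate, leave any that is pink; of the rest the smaller one is meant.

How it is judged:
By the outcome, as a careful person would: the job done as asked, in the order asked, and still so for the second after the job is handed in, with the robot touching nothing.
It also fails if it takes over 58 s, if anything falls off the work surface, if the arm or the gripper's body presses on something with over 40 N, if the wrist force passes 120 N, or if a joint passes its speed limit or range.

ROBOT

A 7-joint arm with a two-finger parallel gripper is mounted at the origin on the work surface. World frame = base frame: x ahead of the robot, y to its left, z up, the work surface at z = 0. Lengths are in m, angles in degrees, forces in N, time in s.
With the tool pointing down it reaches from about 0.425 to 0.875 m from the base axis. Payload 4.7 kg.
Tool frame: the origin (TCP) lies at the very end of the fingers, on their centre line; the grasp point (between the pads) lies 19 mm behind it; z points along the fingers, y is the line along which they close (so a half turn about z gives the same grasp; the last joint's range is limited). The gripper opens to 87 mm and grips with 3 to 60 N. Pads are 19 mm wide; open, the fingers measure 117 mm over their backs; the gripper's body (75 mm by 190 mm) begins 51 mm behind the grasp point.
Start: joints at [76.897, 18.392, -4.016, 83.108, 1.295, 78.541, -3.26], TCP at [0.156, -0.631, 0.223] pointing down, gripper open.
Joint ranges: [-163.93, 163.93], [-17.29, 119.83], [-79.2, 71.16], [3.27, 140.29], [-89.18, 269.18], [5.43, 117.66], [-154.24, 154.24]. Speed limits (degrees/s): [147.25, 147.25, 180, 180, 180, 180, 180].

INTERFACE

Orientations are given as [roll, pitch, yaw] about the fixed x, y, z axes, in that order (R = Rz(yaw) Ry(pitch) Rx(roll)).
In Python, from cell import telemetry, cams, env gives the robot as it stands.
- The arm moves only by the tool arm_command, never from a script. Its argument "series" is text: rows parted by semicolons, each of 5 numbers parted by spaces: the shift along the tool's x, y, z in mm, then the turn about the tool's z in rad, then the closure in counts, from 0 (fully open) to 255 (shut). A call has 1 to 20 rows; each row shifts and turns the commanded pose from where the row before left it, along the tool's axes as they then stand; what a row does not reach is not made up. A row lasts 1/12 s, in which the tool goes at most 41.7 mm and 7.16 degrees, less where a joint would pass 70% of its speed; a pose out of reach is approached as far as the arm can. A call is refused whole if a number of a shift passes 41.7 or a number of a turn 0.125, either way. A call with a gripper value outside its range is refused whole. The fingers move at their own pace and stop on an object; "squeeze" is the grip in N (left out, the last holds). Time passes only in rows, so rows that do not move let the fingers close. It gives the time, the measured TCP pose, the force, the opening and the grip force at its end, in the units of the state.
- telemetry.get_obs(): the state, without advancing time (a new reading comes with each control period).
- cams.read_camera(name): name is "scene" or "top"; returns the picture (384x512x3 uint8, blue, green, red); there is no depth.
- cams.calibration(name): a dict with "K" (3x3 intrinsics, pixels), "dist" ([k1, k2, p1, p2, k3] as OpenCV has them; the pictures are not rectified), "origin" and "rotation" of the camera in the world. Camera axes: x right, y down, z forward; pixel columns grow to the right and rows downward; lengths in m; the calibration is good to about 2 mm. A picture is of the moment at which its call begins. calibration takes no time and is no camera call.
- env.sign_off(): hands the job in; it is judged then, once.
The state is a dict: "time_s": time; "qpos": joint angles; "joint_velocities": joint speeds; "effort": joint torques, N m; "tool_pos": TCP position; "tool_rot": TCP orientation; "force": force on the tool from outside, world axes, zero at the start; "wrist_torque": the same for the moment, N m; "grip_width": finger opening in m; "grasp_force": force on a finger pad.
Only numpy, scipy, OpenCV 4.12 (cv2) and the standard library are available. Lean on these libraries where they do the work, as an engineer would, in place of code of your own. Each camera call takes 0.05 s, during which the arm holds its last target. There are 200 camera calls.

## Working session

There is one attempt and no reset: what is moved stays moved. The work goes in short steps, Python scripts to look and compute and a tool call to move; the robot and the scene stay as the last step left them, time stands still between calls to the robot, and variables do not carry over. Pictures are saved under pics/ and viewed, at most 10 in all, crops included, and the job is handed in when it is done.

Besides the shell and the picture viewer there is one more tool, called by a JSON object that holds its "method" and its "body". arm_command: Moves the arm, as the interface text tells. Its arguments: {"type":"object","properties":{"series":{"type":"string"},"squeeze":{"type":"number"}},"required":["series"]}

```bash
ls; mkdir -p pics
python3 - <<'E'
from cell import telemetry, cams, env
import cv2
for n in("scene","top"):
    im=cams.read_camera(n); cv2.imwrite(f"pics/{n}0.png",im)
    c=cams.calibration(n); print(n,c)
print(telemetry.get_obs())
E
```

```text
pics
scene {'K': array([[402.30086803,   0.        , 246.50489577],
       [  0.        , 402.30086803, 194.30109082],
       [  0.        ,   0.        ,   1.        ]]), 'dist': array([-0.03413364,  0.        ,  0.        ,  0.        ,  0.        ]), 'origin': array([1.17565119, 0.18261749, 1.12658056]), 'rotation': array([-144.82922678,   -0.23780891,  104.40548591])}
top {'K': array([[447.96286967,   0.        , 258.95287744],
       [  0.        , 447.96286967, 191.97808247],
       [  0.        ,   0.        ,   1.        ]]), 'dist': array([0.02735175, 0.        , 0.        , 0.        , 0.        ]), 'origin': array([0.33699052, 0.01356286, 1.53330905]), 'rotation': array([-175.88129236,   -1.05779131,  -89.57606648])}
{'time_s': 0.1, 'qpos': array([76.89605332, 18.43362117, -4.01552036, 83.16564641,  1.29792179,
       78.54131698, -3.26017693]), 'joint_velocities': array([-0.06360778, -0.04680122,  0.01246136, -0.06660781,  0.04281058,
        0.00406347, -0.03860879]), 'effort': array([-4.65205339e-04, -4.92572558e+01, -4.05943561e-01, -3.13398528e+01,
       -6.40379847e-02,  3.95157037e-02,  4.81832558e-05]), 'tool_pos': array([ 0.15609767, -0.63048565,  0.22160426]), 'tool_rot': array([-1.79904807e+02,  8.24768001e-03,  1.39138932e+01]), 'force': array([0.34140592, 0.50981961, 0.31870368]), 'wrist_torque': array([ 0.04723884, -0.00202012,  0.0257877 ]), 'grasp_force': 0.0, 'grip_width': 0.0870237724335339}
```

View pics/scene0.png

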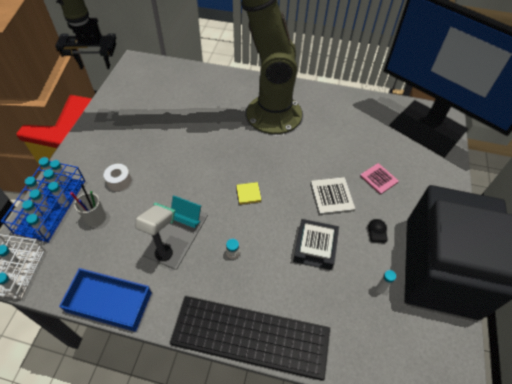

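View pics/top0.png

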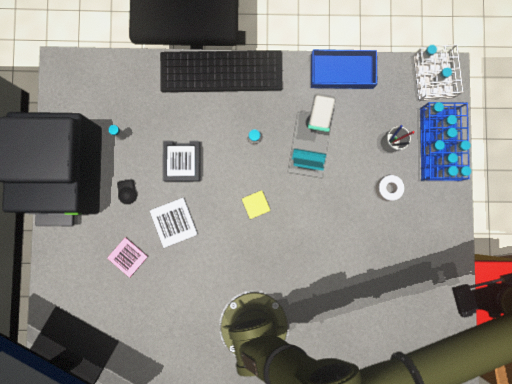

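Look-alikes in the top view: a plate in the dark block (181,160), a larger loose white plate (173,222) and a pink one (127,257). The one meant is in the block at (181,160): it isn't pink and is smaller than the other white one. I'll confirm this in an enlarged crop.

```bash
cat > h.py <<'E'
import numpy as np, cv2
from scipy.spatial.transform import Rotation as R
from cell import telemetry, cams, env
def cam(n):
    c=cams.calibration(n); return c["K"],c["dist"],c["origin"],R.from_euler("xyz",c["rotation"],degrees=True).as_matrix()
def cast(n,px,z):
    K,d,o,M=cam(n)
    u=cv2.undistortPoints(np.float64(px).reshape(-1,1,2),K,d).reshape(-1,2)
    r=np.c_[u,np.ones(len(u))]@M.T
    return o+r*((z-o[2])/r[:,2])[:,None]
def proj(n,P):
    K,d,o,M=cam(n)
    return cv2.projectPoints((np.float64(P).reshape(-1,3)-o)@M,np.zeros(3),np.zeros(3),K,d)[0].reshape(-1,2)
E
python3 - <<'E'
from h import *
s=cv2.imread("pics/scene0.png");t=cv2.imread("pics/top0.png")
f=lambda im,x,y,w,h,k:cv2.resize(im[y:y+h,x:x+w],(w*k,h*k),interpolation=cv2.INTER_CUBIC)
a=np.hstack([f(s,280,205,80,70,5),f(t,145,125,80,70,5)]);b=np.hstack([f(s,130,185,80,80,5)[:,:400][:250],f(t,275,90,80,50,5)[:250]])
b=np.hstack([cv2.resize(s[185:270,130:215],(400,250*1)),cv2.resize(t[90:180,275:345],(400,250))])
cv2.imwrite("pics/crop1.png",np.vstack([a,b]))
for n,im,c in(("scene",s,(319,242)),("top",t,(181,160))):
    g=cv2.cvtColor(im,cv2.COLOR_BGR2HSV)
    x,y=c;m=np.zeros(im.shape[:2],np.uint8)
    m[y-30:y+30,x-30:x+30]=(g[y-30:y+30,x-30:x+30,2]>165)*255
    m=cv2.morphologyEx(m,cv2.MORPH_CLOSE,np.ones((9,9)))
    cs=max(cv2.findContours(m,0,2)[0],key=cv2.contourArea)
    P=cast(n,cs.reshape(-1,2),.046)[:,:2]*1000
    print(n,"plate",cv2.minAreaRect(P.astype(np.float32)))
    tm=cv2.inRange(g,(80,90,40),(100,255,255)); 
    cs=[q for q in cv2.findContours(tm,0,2)[0] if cv2.contourArea(q)>150]
    for q in cs: print(n,"teal",cv2.boundingRect(q),cv2.contourArea(q),cv2.minAreaRect(q))
E
```

```text
scene plate ((548.0625, 247.8847198486328), (98.47822570800781, 88.70198059082031), 0.28435733914375305)
scene teal (170, 196, 31, 32) 622.0 ((184.91094970703125, 211.90411376953125), (33.47377014160156, 23.75935173034668), 20.556045532226562)
scene teal (22, 189, 20, 22) 175.5 ((31.269224166870117, 199.34613037109375), (11.371355056762695, 23.574758529663086), 33.6900634765625)
scene teal (39, 157, 22, 23) 226.0 ((47.38235092163086, 166.5294189453125), (21.09432601928711, 21.09432601928711), 30.963754653930664)
top plate ((550.7752075195312, 249.3897247314453), (198.8596954345703, 196.5276641845703), 0.8480045795440674)
top teal (292, 149, 34, 21) 492.5 ((308.0285339355469, 159.50503540039062), (32.787498474121094, 17.320602416992188), 10.007979393005371)
```

View pics/crop1.png

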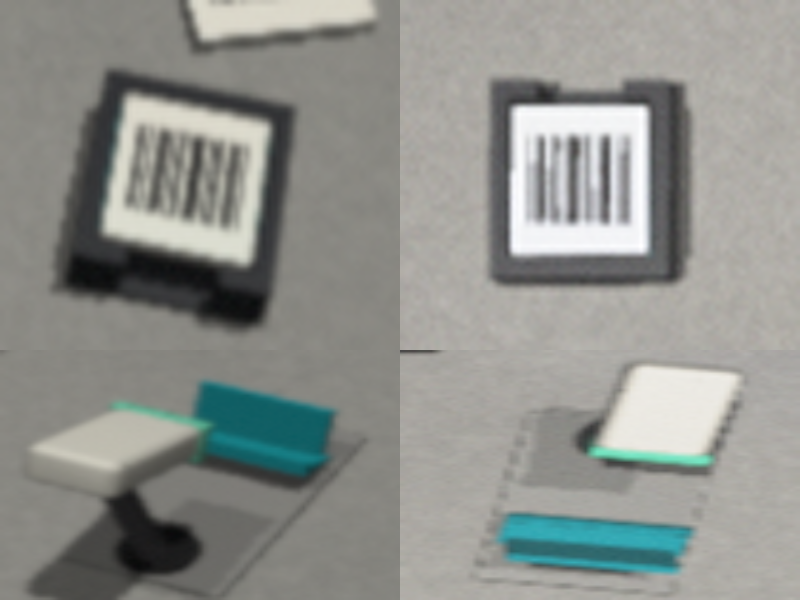

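The crop confirms it: the white plate sits in the dark block, with the thumb gap on the far side (+x). In the scene view the station's back spans about (174,196) to (201,205). Next I'll refine both.

Run:
```python
from h import *
k=8
for n,(x,y,w,h) in(("scene",(160,185,55,55)),("top",(280,140,55,40))):
    im=cv2.imread(f"pics/{n}0.png")
    c=cv2.resize(im[y:y+h,x:x+w],None,fx=k,fy=k,interpolation=cv2.INTER_CUBIC)
    g=cv2.cvtColor(c,cv2.COLOR_BGR2HSV); m=cv2.inRange(g,(83,110,40),(97,255,255))
    q=max(cv2.findContours(m,0,2)[0],key=cv2.contourArea)
    p=cv2.approxPolyDP(q,9,True).reshape(-1,2); print(n,((p+.5)/k-.5+[x,y]).round(1).tolist())
    cv2.polylines(c,[p.reshape(-1,1,2)],True,(0,0,255),1)
    cv2.imwrite(f"pics/st_{n}.png",c)
a=cv2.imread("pics/st_scene.png");b=cv2.imread("pics/st_top.png");o=np.zeros((440,800,3),np.uint8);o[:,:400]=a[:,:400];o[:320,400:]=b[:,:400];cv2.imwrite("pics/st.png",o)
im=cv2.imread("pics/top0.png");m=np.zeros(im.shape[:2],np.uint8);m[140:180,162:202]=(im[140:180,162:202].min(2)>190)*255
m=cv2.morphologyEx(m,cv2.MORPH_CLOSE,np.ones((13,13)))
q=max(cv2.findContours(m,0,2)[0],key=cv2.contourArea)
print(cv2.minAreaRect((cast("top",q.reshape(-1,2),.046)[:,:2]*1000).astype(np.float32)),cv2.boundingRect(q))
```

```text
scene [[173.1, 195.6], [170.6, 207.7], [174.3, 210.4], [172.9, 219.9], [194.6, 227.2], [199.2, 221.2], [198.1, 218.4], [199.9, 205.1]]
top [[293.7, 149.2], [291.8, 158.1], [293.8, 159.9], [294.1, 165.2], [312.3, 168.9], [322.8, 169.2], [322.2, 164.4], [324.8, 153.8]]
((547.2508544921875, 248.97515869140625), (97.42118835449219, 89.84607696533203), 0.6667444109916687) (167, 146, 28, 30)
```

View pics/st.png

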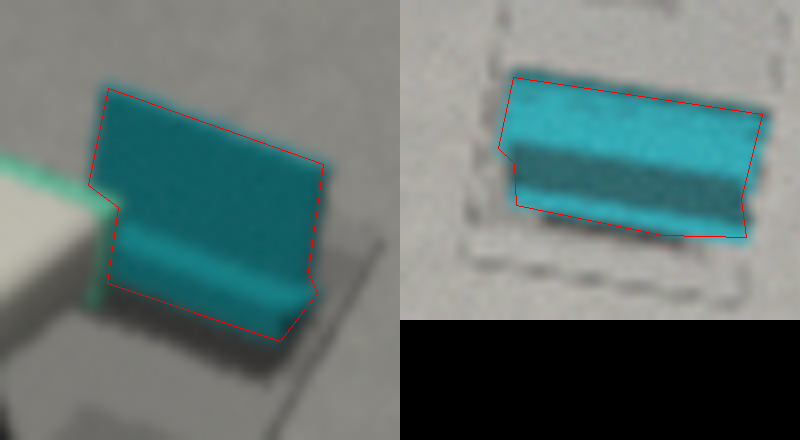

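The red outlines follow the rest. In the scene view the back's rear rim runs (173.1,195.6) to (199.9,205.1). In the top view the rim runs (294,165.5) to (322.8,169.4), and the lip's outer edge (293.7,149.2) to (324.8,153.8).

Run:
```python
from h import *
for n,a,b,z,sx in(("scene",(173.0,195.3),(200.2,204.9),.0736,-34.4),("top",(293.8,165.6),(323,169.6),.0736,-34.4),("top",(293.6,148.9),(325.1,153.5),.0519,22.)):
    P=cast(n,[a,b],z)[:,:2]*1000
    P=P[np.argsort(-P[:,1])]; d=P[0]-P[1]; L=np.linalg.norm(d); d/=L; yaw=np.arctan2(-d[0],d[1]); ex=np.array([np.cos(yaw),np.sin(yaw)])
    print(n,"len",L.round(1),"yaw",np.degrees(yaw).round(2),"origin",(P.mean(0)-sx*ex).round(1))
# base outline front corners in top view
P=cast("top",[(290+ -1.5,172.7),(322.5,177.7)],.008)*1000; print(P.round(1))
```

```text
scene len 96.6 yaw -7.84 origin [ 559.5 -181. ]
top len 96.9 yaw -7.31 origin [ 558.2 -178.9]
top len 106.5 yaw -7.81 origin [ 560.2 -177.5]
[[ 514.2 -114.6    8. ]
 [ 498.  -231.4    8. ]]
```

Block origin is about (548, 248.5) mm with yaw 0.5°. Station origin is about (559, -179.5) mm with yaw -7.7°. First move: up and across, in front of the robot.

{"method": "arm_command", "body": {"series": "8 -9 -3 0 255;16 -18 -6 0 255;26 -27 -7 0 255;26 -27 -7 0 255;26 -27 -7 0 255;26 -27 -7 0 255;26 -27 -7 0 255;26 -27 -7 0 255;26 -27 -7 0 255;26 -27 -7 0 255;26 -27 -7 0 255;26 -27 0 0 255;26 -27 0 0 255;26 -27 0 0 255;16 -18 0 0 255;8 -9 0 0 255;0 0 0 0 255", "squeeze": 12}}

```text
time_s: 1.52
tool_pos: [0.416, -0.1732, 0.2947]
tool_rot: [180.0, -0.0, 14.3]
force: [-0.6, -0.5, -0.2]
grip_width: 0.0006
grasp_force: 0.0
```

```bash
cat >> h.py <<'E'
def delta(x,y,z,yaw):
    o=telemetry.get_obs(); p=o["tool_pos"]*1000; M=R.from_euler("xyz",o["tool_rot"],degrees=True).as_matrix()
    d=M.T@(np.array([x,y,z])-p); t=-(yaw-o["tool_rot"][2]); t=(t+180)%360-180
    print("t",round(o["time_s"],2),"pos",p.round(1),"rot",o["tool_rot"].round(2),"q",o["qpos"].round(0),"F",o["force"].round(1),"w",round(o["grip_width"],4),round(o["grasp_force"],1))
    print("shift(tool,now)",d.round(1),"turn",np.radians(t).round(3)); return d
def blk(x,y,z): c,s=np.cos(np.radians(.5)),np.sin(np.radians(.5)); return 548+c*x-s*y,248.5+s*x+c*y,z
def sta(x,y,z): c,s=np.cos(np.radians(-7.7)),np.sin(np.radians(-7.7)); return 559+c*x-s*y,-179.5+s*x+c*y,z
E
python3 -c "
from h import *
delta(*blk(52,0,90),.5)"
```

```text
t 1.52 pos [ 416.  -173.2  294.7] rot [ 1.7999e+02 -1.0000e-02  1.4310e+01] q [ 53.  -7. -30. 102.  -4.  84. -52.] F [-0.6 -0.5 -0.2] w 0.0006 0.0
shift(tool,now) [ 282.7 -363.5  204.6] turn 0.241
```

{"method": "arm_command", "body": {"series": "0 0 0 0.12 255;0 0 0 0.121 255;6 -14 0 0 255;10 -24 5 0 255;14 -32 10 0 255;14 -32 10 0 255;14 -32 10 0 255;14 -32 10 0 255;14 -32 10 0 255;14 -32 10 0 255;14 -32 10 0 255;14 -32 10 0 255;14 -32 10 0 255;14 -32 10 0 255;12 -28 10 0 255;10 -22 10 0 255;6 -12 5 0 255;0 0 0 0 255;0 0 0 0 255"}}

```text
time_s: 3.1
tool_pos: [0.5977, 0.242, 0.1635]
tool_rot: [179.9, 0.1, 0.1]
force: [-0.8, 0.1, -0.1]
grip_width: 0.0006
grasp_force: 0.0
```

Run:
```python
from h import *
delta(*blk(52,0,60),.5)
```

```text
t 3.1 pos [597.7 242.  163.5] rot [1.7992e+02 1.0000e-01 1.3000e-01] q [  13.   28.  -50.   87.   22.   76. -129.] F [-0.8  0.1 -0.1] w 0.0006 0.0
shift(tool,now) [  2.5  -7.1 103.5] turn -0.007
```

{"method": "arm_command", "body": {"series": "1 -4 20 -0.007 255;1.5 -3 30 0 255;0 0 30 0 255;0 0 20 0 255;0 0 6 0 255;0 0 3 0 255;0 0 3 0 255;0 0 0 0 255"}}

```text
time_s: 3.77
tool_pos: [0.6015, 0.2494, 0.0539]
tool_rot: [-180.0, -0.1, 0.4]
force: [-0.7, -0.0, -0.3]
grip_width: 0.0007
grasp_force: 0.0
```

Run:
```python
from h import *
delta(*blk(52,0,46),.5)
im=cams.read_camera("scene");cv2.imwrite("pics/p1.png",cv2.resize(im[160:300,240:400],(800,600)[:2],interpolation=cv2.INTER_CUBIC))
```

```text
t 3.77 pos [601.5 249.4  53.9] rot [-1.7999e+02 -1.2000e-01  4.4000e-01] q [  10.   34.  -47.   92.   27.   66. -133.] F [-0.7 -0.  -0.3] w 0.0007 0.0
shift(tool,now) [-1.5  0.4  7.8] turn -0.001
```

View pics/p1.png

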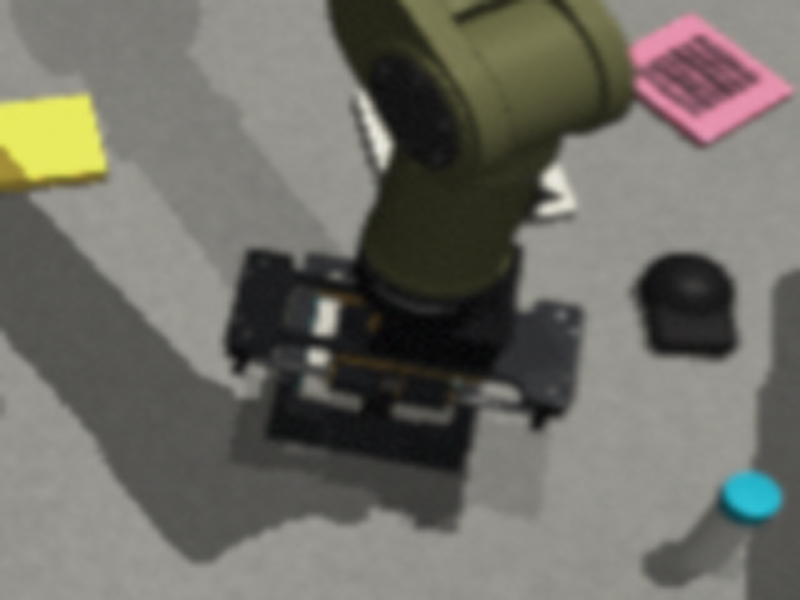

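The closed fingertips (crop about (378,405)) sit at the plate's far edge, centred in the thumb gap. Now press.

{"method": "arm_command", "body": {"series": "-0.5 0 3 0 255;-0.5 0 3 0 255;0 0 3 0 255;0 0 3 0 255;0 0 3 0 255;0 0 3 0 255;0 0 3 0 255;0 0 3 0 255;0.5 0 3 0 255;1 0 3 0 255;1 0 3 0 255;1 0 3 0 255;1 0 2 0 255;0 0 0 0 255"}}

```text
time_s: 4.98
tool_pos: [0.6047, 0.2501, 0.0146]
tool_rot: [-180.0, -0.1, 0.5]
force: [6.1, 0.0, 3.0]
grip_width: 0.0002
grasp_force: 2.6
```

Run:
```python
from h import *
delta(*blk(57,0,16),.5)
im=cams.read_camera("scene");cv2.imwrite("pics/p2.png",cv2.resize(im[190:280,270:390],(800,600)[:2],interpolation=cv2.INTER_CUBIC))
```

```text
t 4.98 pos [604.7 250.1  14.6] rot [-1.7998e+02 -6.0000e-02  5.0000e-01] q [   9.   37.  -46.   93.   29.   63. -134.] F [6.1 0.  3. ] w 0.0002 2.6
shift(tool,now) [ 0.3  1.1 -1.4] turn -0.0
```

View pics/p2.png

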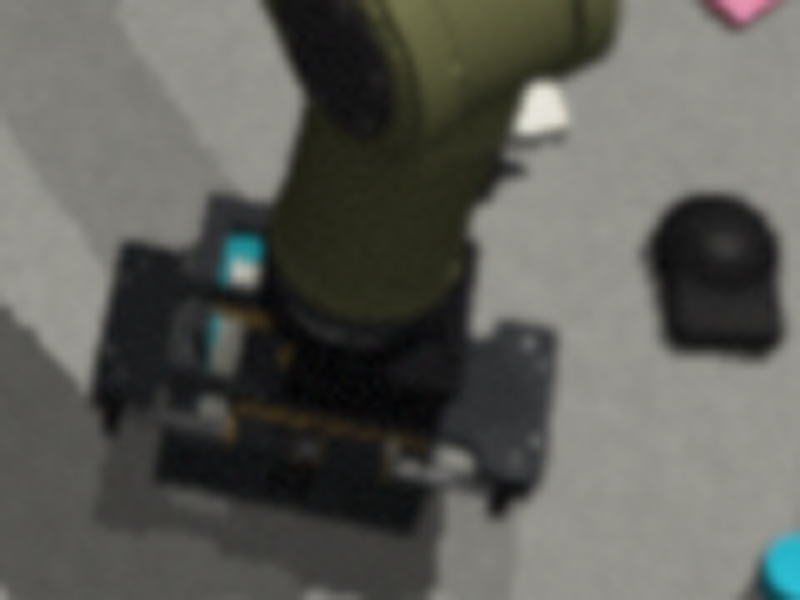

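The teal pocket floor is showing at (240,250), so the plate has tipped. Retreat outward, then up.

{"method": "arm_command", "body": {"series": "0 0 -1 0 255;1.5 0 0 0 255;1.5 0 0 0 255;2 0 0 0 255;2 0 0 0 255;2 0 0 0 255;0 0 -10 0 255;0 0 -25 0 255;0 0 -35 0 255;0 0 -35 0 255;0 0 -35 0 255;20 0 -20 0 255;30 0 0 0 255;30 0 0 0 255;30 0 0 0 255;30 0 0 0 255;0 0 0 0.1 255;0 0 0 0 255"}}

```text
time_s: 6.53
tool_pos: [0.7537, 0.2508, 0.1741]
tool_rot: [-180.0, 0.1, -5.5]
force: [-0.1, 0.6, -0.3]
grip_width: 0.0007
grasp_force: 0.0
```

Run:
```python
from h import *
delta(*blk(10,0,150),.5)
s=cams.read_camera("scene");t=cams.read_camera("top")
cv2.imwrite("pics/l.png",np.hstack([cv2.resize(s[195:285,280:360],(400,450),interpolation=cv2.INTER_CUBIC),cv2.resize(t[120:210,145:225],(400,450),interpolation=cv2.INTER_CUBIC)]))
```

```text
t 6.53 pos [753.7 250.8 174.1] rot [-1.7999e+02  1.3000e-01 -5.4600e+00] q [   2.   44.  -44.   59.   29.   86. -130.] F [-0.1  0.6 -0.3] w 0.0007 0.0
shift(tool,now) [-194.6   20.8   24.6] turn -0.104
```

View pics/l.png

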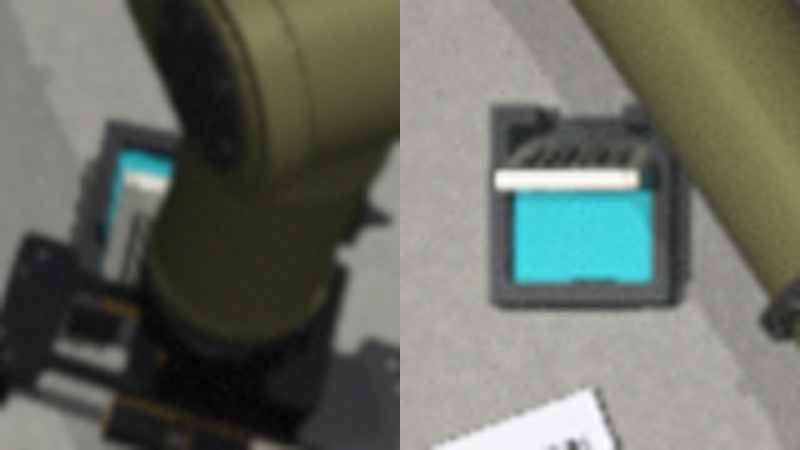

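The plate leans on its own. Its raised edge is the bright strip at top px about (164–193, 154–158), with the stripes facing +x.

Run:
```python
from h import *
P=cast("top",[(164,154),(193,154.2),(164,157.8),(193,157.8)],.097)*1000
c,s=np.cos(np.radians(.5)),np.sin(np.radians(.5));print((P[:,:2]-[548,248.5])@np.array([[c,-s],[s,c]]))
```

```text
[[ 12.87230515  45.66651847]
 [ 12.44739657 -47.27614645]
 [  0.55048822  45.50754383]
 [  0.75290116 -47.37641728]]
```

{"method": "arm_command", "body": {"series": "0 0 0 0.122 0;0 0 0 0.122 0;0 0 0 0.122 0;0 0 0 0.122 0;0 0 0 0.122 0;0 0 0 0.122 0;0 0 0 0.122 0;0 0 0 0.122 0;0 0 0 0.122 0;0 0 0 0.122 0;0 0 0 0.122 0;0 0 0 0.122 0;0 0 0 0 0"}}

```text
time_s: 7.72
tool_pos: [0.7397, 0.2389, 0.1362]
tool_rot: [175.4, 0.6, -62.2]
force: [-0.1, -1.4, -1.0]
grip_width: 0.0792
grasp_force: 0.0
```

{"method": "arm_command", "body": {"series": "0 0 0 0 0;0 0 0 0 0;0 0 0 0 0"}}

```text
time_s: 7.97
tool_pos: [0.7391, 0.2435, 0.137]
tool_rot: [175.6, 1.2, -61.8]
force: [0.2, 0.5, -0.2]
grip_width: 0.0862
grasp_force: 0.0
```

```bash
python3 -c "
from h import *
delta(*blk(7,0,150),-89.5)"
```

```text
t 7.97 pos [739.1 243.5 137. ] rot [175.57   1.19 -61.77] q [ -45.   49.   50.   62.  -35.   88. -154.] F [ 0.2  0.5 -0.2] w 0.0862 0.0
shift(tool,now) [-91.8 160.2   1.3] turn 0.484
```

The last joint hit its limit at -154°. I'll turn the other way (a half turn gives the same grasp), after raising first.

{"method": "arm_command", "body": {"series": "0 0 -20 0 0;0 0 -30 0 0;0 0 -30 0 0;0 0 0 -0.12 0;0 0 0 -0.12 0;0 0 0 -0.12 0;0 0 0 -0.12 0;0 0 0 -0.12 0;0 0 0 -0.12 0;0 0 0 0 0;0 0 0 0 0"}}

```text
time_s: 8.88
tool_pos: [0.7459, 0.2439, 0.2175]
tool_rot: [177.4, 3.7, -20.9]
force: [0.4, 0.0, -0.2]
grip_width: 0.0868
grasp_force: 0.0
```

```bash
python3 -c "
from h import *
delta(*blk(7,0,180),90.5)"
```

```text
t 8.88 pos [745.9 243.9 217.5] rot [177.43   3.72 -20.88] q [ -43.   47.   50.   54.  -33.   96. -115.] F [ 0.4  0.  -0.2] w 0.0868 0.0
shift(tool,now) [-177.2   61.4   51.9] turn -1.944
```

The limit left a 4.4° tilt. I'll finish the turn first, then deal with it.

{"method": "arm_command", "body": {"series": "0 0 0 -0.1215 0;0 0 0 -0.1215 0;0 0 0 -0.1215 0;0 0 0 -0.1215 0;0 0 0 -0.1215 0;0 0 0 -0.1215 0;0 0 0 -0.1215 0;0 0 0 -0.1215 0;0 0 0 -0.1215 0;0 0 0 -0.1215 0;0 0 0 -0.1215 0;0 0 0 -0.1215 0;0 0 0 -0.1215 0;0 0 0 -0.1215 0;0 0 0 -0.1215 0;0 0 0 -0.1215 0;0 0 0 0 0;0 0 0 0 0"}}

```text
time_s: 10.38
tool_pos: [0.7459, 0.2436, 0.2169]
tool_rot: [-175.6, 1.2, 90.5]
force: [0.5, 0.4, 0.8]
grip_width: 0.087
grasp_force: 0.0
```

```bash
python3 -c "
from h import *
delta(780,60,250,90.5)
print(R.from_euler('xyz',telemetry.get_obs()['tool_rot'],degrees=True).as_matrix().round(3))"
```

```text
t 10.38 pos [745.9 243.6 216.9] rot [-175.61    1.2    90.47] q [-35.  42.  30.  54. -19.  93. -10.] F [0.5 0.4 0.8] w 0.087 0.0
shift(tool,now) [-184.6   30.3  -31.6] turn -0.001
[[-0.008  0.997 -0.076]
 [ 1.     0.007 -0.021]
 [-0.021 -0.076 -0.997]]
```

Turn done, q7 at -10. At the edge of reach the arm gives up orientation, so I'll push gently outward over free space to take the tilt out.

{"method": "arm_command", "body": {"series": "-15 3 -3 0 0;-30 5 -5 0 0;-36 5 -5 0 0;-36 5 -5 0 0;-30 5 -5 0 0;-20 5 -5 0 0;-10 10 -5 0 0;0 20 0 0 0;0 20 0 0 0;0 20 0 0 0;0 20 0 0 0;0 20 0 0 0;0 10 0 0 0;0 0 0 0 0"}}

```text
time_s: 11.55
tool_pos: [0.8842, 0.0617, 0.2293]
tool_rot: [-175.2, 1.4, 90.0]
force: [1.2, -2.2, -2.0]
grip_width: 0.0867
grasp_force: 0.0
```

```bash
python3 -c "
from h import *
delta(780,60,250,90.5)
print(R.from_euler('xyz',telemetry.get_obs()['tool_rot'],degrees=True).as_matrix().round(3))"
```

```text
t 11.55 pos [884.2  61.7 229.3] rot [-175.25    1.37   90.01] q [ -7.  68.  31.   4. -29. 114.  -5.] F [ 1.2 -2.2 -2. ] w 0.0867 0.0
shift(tool,now) [  -2.2 -105.6  -11.9] turn -0.009
[[-0.     0.997 -0.083]
 [ 1.    -0.002 -0.024]
 [-0.024 -0.083 -0.996]]
```

{"method": "arm_command", "body": {"series": "0 15 0 0 0;0 15 0 0 0;0 15 0 0 0;0 15 0 0 0;0 0 0 0 0;0 0 0 0 0"}}

```text
time_s: 12.05
tool_pos: [0.9064, 0.0656, 0.2233]
tool_rot: [-178.4, 1.2, 90.6]
force: [0.4, 0.2, 0.1]
grip_width: 0.0869
grasp_force: 0.0
```

```bash
python3 -c "
from h import *
delta(780,60,250,90.5)
print(R.from_euler('xyz',telemetry.get_obs()['tool_rot'],degrees=True).as_matrix().round(3))"
```

```text
t 12.05 pos [906.4  65.6 223.3] rot [-178.41    1.2    90.61] q [ -7.  69.  39.   3. -38. 110.  -4.] F [0.4 0.2 0.1] w 0.0869 0.0
shift(tool,now) [  -4.8 -127.1  -23.1] turn 0.002
[[-0.011  1.    -0.027]
 [ 1.     0.01  -0.021]
 [-0.021 -0.028 -0.999]]
```

It works: the tilt is down to 1.6°. Pushing on gives a lean towards the plate's own slope, which helps at the pinch and clears the scanner.

{"method": "arm_command", "body": {"series": "0 15 0 0 0;0 15 0 0 0;0 15 0 0 0;0 15 0 0 0;0 15 0 0 0;0 15 0 0 0;0 15 0 0 0;0 15 0 0 0;0 0 0 0 0;0 0 0 0 0"}}

```text
time_s: 12.88
tool_pos: [0.9461, 0.061, 0.1934]
tool_rot: [177.2, 0.9, 90.6]
force: [-0.1, -0.3, 0.5]
grip_width: 0.0867
grasp_force: 0.0
```

```bash
python3 -c "
from h import *
delta(780,60,250,90.5)
print(R.from_euler('xyz',telemetry.get_obs()['tool_rot'],degrees=True).as_matrix().round(3))"
```

```text
t 12.88 pos [946.1  61.  193.4] rot [177.16   0.86  90.63] q [ -7.  71.  52.   3. -50. 104.  -3.] F [-0.1 -0.3  0.5] w 0.0867 0.0
shift(tool,now) [   0.  -163.1  -64.7] turn 0.002
[[-0.011  0.999  0.05 ]
 [ 1.     0.012 -0.014]
 [-0.015  0.049 -0.999]]
```

{"method": "arm_command", "body": {"series": "0 17 -3 0 0;0 17 -3 0 0;0 17 -3 0 0;0 17 -3 0 0;0 17 -3 0 0;0 17 -3 0 0;0 17 -3 0 0;0 17 -3 0 0;0 17 -3 0 0;0 17 -3 0 0;0 17 -3 0 0;0 17 -3 0 0;0 0 0 0 0;0 0 0 0 0"}}

```text
time_s: 14.05
tool_pos: [0.9997, 0.0546, 0.2041]
tool_rot: [168.6, 0.4, 90.7]
force: [-0.2, -0.9, -0.3]
grip_width: 0.0872
grasp_force: 0.0
```

```bash
python3 -c "
from h import *
delta(780,60,250,90.5)
print(R.from_euler('xyz',telemetry.get_obs()['tool_rot'],degrees=True).as_matrix().round(3))"
```

```text
t 14.05 pos [999.7  54.6 204.1] rot [168.64   0.43  90.7 ] q [ -6.  71.  63.   3. -61.  96.  -2.] F [-0.2 -0.9 -0.3] w 0.0872 0.0
shift(tool,now) [   7.7 -206.3  -88.3] turn 0.004
[[-0.012  0.98   0.197]
 [ 1.     0.013 -0.005]
 [-0.008  0.197 -0.98 ]]
```

{"method": "arm_command", "body": {"series": "0 17 -5 0 0;0 17 -5 0 0;0 17 -5 0 0;0 17 -5 0 0;0 17 -5 0 0;0 17 -5 0 0;0 17 -5 0 0;0 17 -5 0 0;0 17 -5 0 0;0 0 0 0 0;0 0 0 0 0"}}

```text
time_s: 14.97
tool_pos: [1.0291, 0.0507, 0.2466]
tool_rot: [162.1, 0.2, 90.8]
force: [-0.3, -0.4, 0.2]
grip_width: 0.0871
grasp_force: 0.0
```

```bash
python3 -c "
from h import *
delta(*blk(-5,0,150),90.5)
print(R.from_euler('xyz',telemetry.get_obs()['tool_rot'],degrees=True).as_matrix().round(3))"
```

```text
t 14.97 pos [1029.1   50.7  246.6] rot [162.14   0.17  90.77] q [ -6.  69.  66.   3. -64.  92.  -2.] F [-0.3 -0.4  0.2] w 0.0871 0.0
shift(tool,now) [ 204.6 -489.5  -56.9] turn 0.005
[[-0.014  0.952  0.307]
 [ 1.     0.014  0.001]
 [-0.003  0.307 -0.952]]
```

Tool now leans 18° with the plate's slope. Go above the plate along the tool axis.

{"method": "arm_command", "body": {"series": "6 -14 -4 0 0;12 -28 -7 0 0;14.5 -35 -8 0 0;14.5 -35 -8 0 0;14.5 -35 -8 0 0;14.5 -35 -8 0 0;14.5 -35 -8 0 0;14.5 -35 -8 0 0;14.5 -35 -8 0 0;14.5 -35 -8 0 0;14.5 -35 -8 0 0;14.5 -35 -8 0 0;14.5 -35 -8 0 0;14.5 -35 -8 0 0;14.5 -35 -8 0 0;8 -20 -2 0 0;0 0 0 0 0;0 0 0 0 0"}}

```text
time_s: 16.47
tool_pos: [0.5427, 0.2478, 0.2036]
tool_rot: [161.8, 0.0, 90.8]
force: [-0.2, -0.2, -0.2]
grip_width: 0.0873
grasp_force: 0.0
```

```bash
python3 -c "
from h import *
delta(*blk(17.6,0,75),90.5)
print(R.from_euler('xyz',telemetry.get_obs()['tool_rot'],degrees=True).as_matrix().round(3))"
```

```text
t 16.47 pos [542.7 247.8 203.6] rot [1.6181e+02 4.0000e-02 9.0800e+01] q [-103.   -3.   69.  110.   15.   57.  -39.] F [-0.2 -0.2 -0.2] w 0.0873 0.0
shift(tool,now) [  0.6 -18.4 129.3] turn 0.005
[[-0.014  0.95   0.312]
 [ 1.     0.014  0.004]
 [-0.001  0.312 -0.95 ]]
```

{"method": "arm_command", "body": {"series": "0.6 -9 10 0 0;0 -9.4 15 0 0;0 0 20 0 0;0 0 20 0 0;0 0 20 0 0;0 0 15 0 0;0 0 12 0 0;0 0 9 0 0;0 0 8 0 0;0 0 0 0 0"}}

```text
time_s: 17.3
tool_pos: [0.5685, 0.2437, 0.0743]
tool_rot: [161.7, 0.5, 90.4]
force: [-0.7, -0.4, 0.4]
grip_width: 0.087
grasp_force: 0.0
```

Run:
```python
from h import *
delta(*blk(17.6,0,75),90.5)
s=cams.read_camera("scene");t=cams.read_camera("top")
cv2.imwrite("pics/g.png",np.hstack([cv2.resize(s[185:285,270:370],(400,400),interpolation=cv2.INTER_CUBIC),cv2.resize(t[110:210,135:235],(400,400),interpolation=cv2.INTER_CUBIC)]))
```

```text
t 17.3 pos [568.5 243.7  74.3] rot [161.7    0.46  90.35] q [-85.  18.  61. 115. -11.  40. -20.] F [-0.7 -0.4  0.4] w 0.087 0.0
shift(tool,now) [ 4.9 -2.4 -1.6] turn -0.003
```

View pics/g.png

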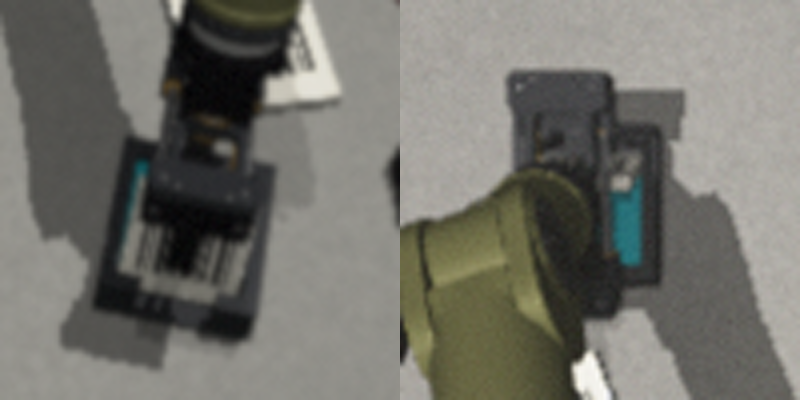

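The plate still leans (left crop, stripes at (190,240)) with the front finger over its face. Small correction, then pinch.

{"method": "arm_command", "body": {"series": "3 -1 0 0 0;2 -1 0 0 0;0 0 0 0 255;0 0 0 0 255;0 0 0 0 255;0 0 0 0 255;0 0 0 0 255;0 0 0 0 255;0 0 0 0 255;0 0 0 0 255;0 0 0 0 255;0 0 0 0 255", "squeeze": 20}}

```text
time_s: 18.4
tool_pos: [0.5654, 0.2512, 0.0751]
tool_rot: [161.7, 0.2, 90.5]
force: [-0.1, 0.8, 1.3]
grip_width: 0.0283
grasp_force: 0.0
```

{"method": "arm_command", "body": {"series": "0 0 0 0 255;0 0 0 0 255;0 0 0 0 255;0 0 0 0 255;0 0 0 0 255;0 0 0 0 255"}}

```text
time_s: 18.9
tool_pos: [0.566, 0.2512, 0.0754]
tool_rot: [161.6, 0.2, 90.5]
force: [2.8, 0.4, -0.9]
grip_width: 0.0122
grasp_force: 19.8
```

Grip width is 12.2 mm at 20 N, so the plate is flush in the pads. Lift.

{"method": "arm_command", "body": {"series": "0 0.5 -4 0 255;0 1 -8 0 255;0 2 -12 0 255;0 3 -16 0 255;0 4 -20 0 255;0 6 -24 0 255;0 6 -24 0 255;0 6 -24 0 255;0 6 -24 0 255;0 3 -12 0 255;0 0 0 0 255;0 0 0 0 255"}}

```text
time_s: 19.9
tool_pos: [0.5472, 0.2517, 0.2458]
tool_rot: [161.8, 0.2, 90.5]
force: [-0.8, 1.0, -3.7]
grip_width: 0.0122
grasp_force: 20.0
```

Run:
```python
from h import *
delta(*sta(-60,0,190),82.3)
s=cams.read_camera("scene")
cv2.imwrite("pics/g2.png",cv2.resize(s[150:290,240:400],(800,600),interpolation=cv2.INTER_CUBIC))
```

```text
t 19.9 pos [547.2 251.7 245.8] rot [161.83   0.17  90.55] q [-101.   -4.   66.  105.   16.   62.  -40.] F [-0.8  1.  -3.7] w 0.0122 20.0
shift(tool,now) [-422.5  -66.9   38.1] turn 0.144
```

View pics/g2.png

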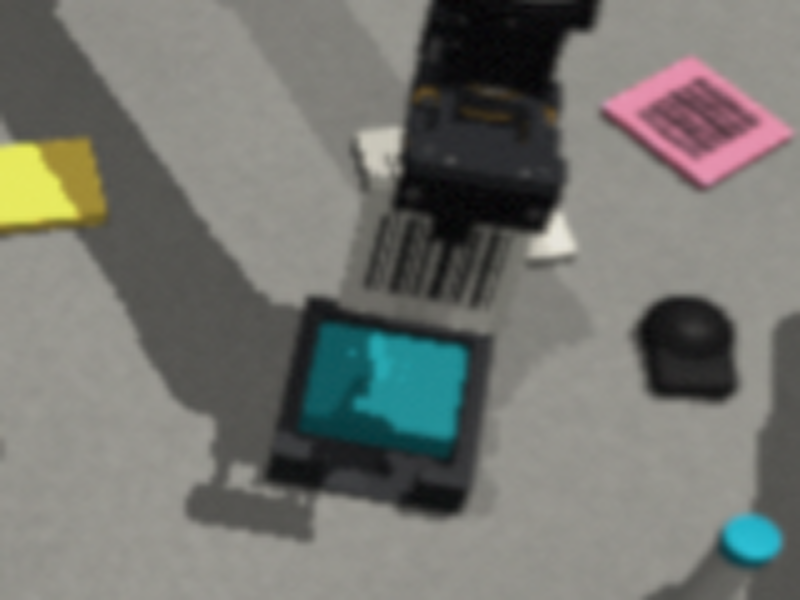

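The plate is held and clear of the block, stripes towards +x, bottom edge at crop (340,300) to (497,333). Next: measure it in the hand and work out the goal.

```bash
cat >> h.py <<'E'
def goal(u,v,lat,L,th=.0):  # plate bottom-rear-edge middle to station (u,0,v); lat,L: plate bottom in tool frame
    o=telemetry.get_obs(); M=R.from_euler("xyz",o["tool_rot"],degrees=True).as_matrix()
    best=min(np.arange(-.3,.3,.001),key=lambda a:abs(np.degrees(np.arctan2(*(M@R.from_rotvec([0,0,a]).as_matrix())[[1,0],1]))+7.7))
    M2=M@R.from_rotvec([0,0,best]).as_matrix()
    t=np.array(sta(u,0,v))-M2@[lat,-6,L]
    print("turn",best.round(3),"edge dz",(M2[2,0]*90).round(1),"tcp",t.round(1),"shift now",(M.T@(t-o["tool_pos"]*1000)).round(1),"shift after turn",(M2.T@(t-o["tool_pos"]*1000)).round(1),"world up in tool",M2[2].round(3))
E
python3 - <<'E'
from h import *
o=telemetry.get_obs(); M=R.from_euler("xyz",o["tool_rot"],degrees=True).as_matrix(); p=o["tool_pos"]*1000
K,d,c,Mc=cam("scene")
px=[(308,220.2),(339.4,227.8)]
u=cv2.undistortPoints(np.float64(px).reshape(-1,1,2),K,d).reshape(-1,2); r=np.c_[u,np.ones(2)]@Mc.T
n=M[:,1]; a=p+6*n
P=c*1000+r*(((a-c*1000)@n)/(r@n))[:,None]
print(((P-p)@M).round(1))
goal(2,60,0,75)
E
```

```text
[[-45.    6.   65.7]
 [ 42.1   6.   69.1]]
turn 0.138 edge dz 3.4 tcp [ 543.3 -180.4  133.1] shift now [-431.1  -42.7  105.8] shift after turn [-432.9   17.1  105.8] world up in tool [ 0.038  0.309 -0.95 ]
```

{"method": "arm_command", "body": {"series": "0 0 0 0.069 255;0 0 0 0.069 255;-8 1 0 0 255;-16 2 0 0 255;-24 3 1 0 255;-30 3.5 1 0 255;-34 3.5 1 0 255;-34 3.5 1 0 255;-34 3.5 1 0 255;-34 3.5 1 0 255;-34 3.5 1 0 255;-34 3.5 1 0 255;-34 3.5 1 0 255;-34 3.5 1 0 255;-34 3.5 1 0 255;-30 3 1 0 255;-16 1 1 0 255;-8 0 0 0 255;0 0 0 0 255;0 0 0 0 255"}}

```text
time_s: 21.62
tool_pos: [0.5409, -0.1874, 0.23]
tool_rot: [161.9, -2.3, 83.1]
force: [0.4, 1.2, -2.0]
grip_width: 0.0118
grasp_force: 20.0
```

Run:
```python
from h import *
goal(4,60,-1,70)
delta(0,0,0,0)
```

```text
turn 0.001 edge dz 3.6 tcp [ 546.9 -179.8  128.4] shift now [  4.2 -26.8  98.4] shift after turn [  4.2 -26.8  98.4] world up in tool [ 0.04  0.31 -0.95]
t 21.62 pos [ 540.9 -187.4  230. ] rot [161.92  -2.26  83.09] q [-51. -15.  63. 111.  11.  59.   2.] F [ 0.4  1.2 -2. ] w 0.0118 20.0
shift(tool,now) [ 111.8 -604.7   49.3] turn 1.45
```

{"method": "arm_command", "body": {"series": "1 -4 8 0 255;1 -6 16 0 255;1 -6 20 0 255;1 -5 20 0 255;0 -3 16 0 255;0 -3 12 0 255;0 0 6 0 255;0 0 0 0 255;0 0 0 0 255"}}

```text
time_s: 22.37
tool_pos: [0.5468, -0.1797, 0.1285]
tool_rot: [161.9, -2.2, 83.1]
force: [0.2, -0.2, -1.7]
grip_width: 0.0117
grasp_force: 20.0
```

Run:
```python
from h import *
goal(3,36,-1,70)
delta(0,0,0,0)
# plate corners, scene view: face bright pixels near station
s=cams.read_camera("scene");cv2.imwrite("pics/n1.png",s)
print(proj("scene",[np.array(sta(4+11,y,64))/1000 for y in(-45,45)]).round(1))
k=8;x,y,w,h=150,170,70,60
c=cv2.resize(s[y:y+h,x:x+w],None,fx=k,fy=k,interpolation=cv2.INTER_CUBIC);g=cv2.cvtColor(c,cv2.COLOR_BGR2HSV)
m=cv2.inRange(g,(83,110,40),(97,255,255));q=max(cv2.findContours(m,0,2)[0],key=cv2.contourArea)
print(((cv2.approxPolyDP(q,9,True).reshape(-1,2)+.5)/k-.5+[x,y]).round(1).tolist())
```

```text
turn 0.002 edge dz 3.5 tcp [ 545.9 -179.6  104.4] shift now [-0.9 -8.3 22.6] shift after turn [-0.9 -8.3 22.6] world up in tool [ 0.038  0.31  -0.95 ]
t 22.37 pos [ 546.8 -179.7  128.5] rot [161.95  -2.17  83.14] q [-50.  -1.  70. 118.  -8.  45.  18.] F [ 0.2 -0.2 -1.7] w 0.0117 20.0
shift(tool,now) [ 108.2 -577.7  -48.8] turn 1.451
[[167.4 209.3]
 [193.1 218.5]]
[[200.2, 205.3], [194.3, 203.3], [194.3, 214.6], [192.4, 218.4], [174.2, 213.1], [173.2, 219.8], [194.3, 227.3], [199.1, 221.6], [198.1, 218.2]]
```

The plate's lower right corner is at about (193,218.4), against a predicted (193.1,218.5), so the position is good. Continue down.

{"method": "arm_command", "body": {"series": "0 -2 6 0 255;0 -2 6 0 255;-0.5 -2 6 0 255;-0.5 -2 4.5 0 255;0 0 0 0 255;0 0 0 0 255"}}

```text
time_s: 22.92
tool_pos: [0.551, -0.1797, 0.1095]
tool_rot: [161.4, -2.4, 83.2]
force: [-1.8, 5.0, 12.0]
grip_width: 0.0117
grasp_force: 20.0
```

Run:
```python
from h import *
goal(2,30,-1,70)
delta(0,0,0,0)
s=cams.read_camera("scene")
M=R.from_euler("xyz",telemetry.get_obs()["tool_rot"],degrees=True).as_matrix();p=telemetry.get_obs()["tool_pos"]*1000
print(proj("scene",[(p+M@[x,6,z])/1000 for x,z in((44,68),(44,40),(44,10))]).round(1))
k=8;x,y,w,h=150,170,70,60
c=cv2.resize(s[y:y+h,x:x+w],None,fx=k,fy=k,interpolation=cv2.INTER_CUBIC);g=cv2.cvtColor(c,cv2.COLOR_BGR2HSV)
m=cv2.inRange(g,(83,110,40),(97,255,255));q=max(cv2.findContours(m,0,2)[0],key=cv2.contourArea)
print(((cv2.approxPolyDP(q,9,True).reshape(-1,2)+.5)/k-.5+[x,y]).round(1).tolist())
```

```text
turn 0.001 edge dz 3.8 tcp [ 544.2 -179.7   98.2] shift now [ -1.2 -10.    8.5] shift after turn [ -1.2 -10.    8.5] world up in tool [ 0.042  0.319 -0.947]
t 22.92 pos [ 551.  -179.7  109.5] rot [161.38  -2.42  83.15] q [-47.   4.  70. 119. -15.  43.  24.] F [-1.8  5.  12. ] w 0.0117 20.0
shift(tool,now) [ 108.  -575.2  -73.3] turn 1.451
[[193.2 222.1]
 [193.3 215.2]
 [193.3 207.6]]
[[200.2, 205.2], [195.2, 204.6], [194.6, 217.7], [192.4, 221.8], [173.7, 215.1], [173.2, 219.7], [194.6, 227.2], [199.1, 221.6], [198.1, 218.1]]
```

Contact at 12 N, about 7 mm too far forward, near the lip. Lift slightly, move back, and shift 2.5 mm towards -y for centring.

{"method": "arm_command", "body": {"series": "0 1 -3 0 255;0 1 -3 0 255;-1 -4 -1 0 255;-1.5 -4 -1 0 255;0 -2 0 0 255;0 0 0 0 255;0 0 0 0 255"}}

```text
time_s: 23.55
tool_pos: [0.5364, -0.1822, 0.1107]
tool_rot: [161.8, -2.3, 83.0]
force: [-0.0, -0.5, -3.3]
grip_width: 0.0119
grasp_force: 20.0
```

```bash
cat > chk.py <<'E'
from h import *
goal(2,30,0,70)
delta(0,0,0,0)
s=cams.read_camera("scene")
o=telemetry.get_obs();M=R.from_euler("xyz",o["tool_rot"],degrees=True).as_matrix();p=o["tool_pos"]*1000
k=8;x,y,w,h=150,170,70,60
c=cv2.resize(s[y:y+h,x:x+w],None,fx=k,fy=k,interpolation=cv2.INTER_CUBIC);g=cv2.cvtColor(c,cv2.COLOR_BGR2HSV)
m=cv2.inRange(g,(83,110,40),(97,255,255));q=max(cv2.findContours(m,0,2)[0],key=cv2.contourArea)
pts=((cv2.approxPolyDP(q,9,True).reshape(-1,2)+.5)/k-.5+[x,y]).round(1);print(pts.tolist())
K,d,cc,Mc=cam("scene")
def st(P): c,s=np.cos(np.radians(-7.7)),np.sin(np.radians(-7.7)); e=P-[559,-179.5,0]; return np.array([c*e[0]+s*e[1],-s*e[0]+c*e[1],e[2]])
def onface(px,n=M[:,1],a=p+6*M[:,1]):
    u=cv2.undistortPoints(np.float64(px).reshape(-1,1,2),K,d).reshape(2); r=Mc@np.r_[u,1]
    return st(cc*1000+r*(((a-cc*1000)@n)/(r@n)))
for q in pts: print(q,"on face:",onface(q).round(1),"on rim z:",st(cast("scene",[q],.0736)[0]*1000).round(1),"lip z",st(cast("scene",[q],.0519)[0]*1000).round(1))
E
python3 chk.py
```

```text
turn 0.0 edge dz 3.6 tcp [ 544.6 -180.5   98.3] shift now [ 2.1  3.6 14.4] shift after turn [ 2.1  3.6 14.4] world up in tool [ 0.04   0.312 -0.949]
t 23.55 pos [ 536.4 -182.2  110.7] rot [161.8   -2.3   83.04] q [-49.  -0.  70. 120.  -9.  43.  20.] F [-0.  -0.5 -3.3] w 0.0119 20.0
shift(tool,now) [ 111.3 -562.8  -63.7] turn 1.449
[[200.2, 205.3], [195.9, 204.1], [193.6, 217.1], [174.8, 210.9], [173.2, 219.8], [194.6, 227.2], [199.1, 221.7], [198.2, 217.6]]
[200.2 205.3] on face: [-13.9  59.7 106. ] on rim z: [-32.2  47.6  73.6] lip z [-44.5  39.5  51.9]
[195.9 204.1] on face: [-13.5  45.2 104.9] on rim z: [-31.2  33.1  73.6] lip z [-43.4  24.7  51.9]
[193.6 217.1] on face: [ 3.7 39.9 52.4] on rim z: [14.8 47.9 73.6] lip z [ 3.5 39.8 51.9]
[174.8 210.9] on face: [  4.4 -26.6  50.1] on rim z: [ 16.6 -16.4  73.6] lip z [  5.4 -25.9  51.9]
[173.2 219.8] on face: [ 17.  -31.9  11.8] on rim z: [47.3 -5.7 73.6] lip z [ 36.7 -14.9  51.9]
[194.6 227.2] on face: [16.5 45.3 13.5] on rim z: [45.9 66.7 73.6] lip z [35.3 59.  51.9]
[199.1 221.7] on face: [ 7.1 59.7 42.1] on rim z: [23.3 70.8 73.6] lip z [12.1 63.2 51.9]
[198.2 217.6] on face: [ 2.3 55.7 56.8] on rim z: [11.  61.8 73.6] lip z [-0.3 54.  51.9]
```

{"method": "arm_command", "body": {"series": "1 3 3 0 255;0 3.4 3 0 255;0 0 3 0 255;0 -0.5 1.5 0 255;0 0 0 0 255;0 0 0 0 255"}}

```text
time_s: 24.1
tool_pos: [0.545, -0.1825, 0.1023]
tool_rot: [161.9, -2.2, 83.0]
force: [-0.2, -0.6, -1.7]
grip_width: 0.0119
grasp_force: 20.0
```

```bash
python3 chk.py | head -4
```

```text
turn 0.0 edge dz 3.5 tcp [ 544.7 -180.4   98.3] shift now [ 1.8 -1.8  3.7] shift after turn [ 1.8 -1.8  3.7] world up in tool [ 0.039  0.311 -0.95 ]
t 24.1 pos [ 545.  -182.5  102.3] rot [161.86  -2.23  83.  ] q [-47.   4.  70. 120. -16.  43.  25.] F [-0.2 -0.6 -1.7] w 0.0119 20.0
shift(tool,now) [ 110.7 -568.4  -74. ] turn 1.449
[[200.2, 205.2], [195.4, 204.4], [194.6, 216.9], [192.7, 220.6], [173.8, 214.8], [173.1, 219.8], [194.6, 227.2], [199.1, 221.7], [198.1, 218.2]]
```

{"method": "arm_command", "body": {"series": "0 -0.3 1 0 255;0 -0.3 1 0 255;0 -0.3 1 0 255;0 0 0 0 255;0 0 0 0 255", "squeeze": 8}}

```text
time_s: 24.57
tool_pos: [0.5454, -0.1822, 0.0994]
tool_rot: [161.8, -2.3, 83.0]
force: [0.1, 0.9, -2.4]
grip_width: 0.0117
grasp_force: 8.0
```

{"method": "arm_command", "body": {"series": "0 -0.3 1 0 255;0 -0.3 1 0 255;0 -0.3 1 0 255;0 0 0 0 255"}}

```text
time_s: 24.9
tool_pos: [0.546, -0.1823, 0.0971]
tool_rot: [161.8, -2.3, 83.0]
force: [-3.7, 1.4, 5.7]
grip_width: 0.0122
grasp_force: 8.0
```

Touching at 6–9 N. Ease the fingers to about 18 mm so the plate rests against the rear finger, then bring it back slowly onto the slope.

{"method": "arm_command", "body": {"series": "0 0 0 0 240;0 0 0 0 225;0 0 0 0 212;0 0 0 0 204;0 0 0 0 202;0 0 0 0 202;0 0 0 0 202"}}

```text
time_s: 25.48
tool_pos: [0.5456, -0.1822, 0.0963]
tool_rot: [161.8, -2.2, 83.0]
force: [0.4, -1.2, -0.9]
grip_width: 0.0177
grasp_force: 0.3
```

```bash
python3 chk.py | head -4
```

```text
turn 0.0 edge dz 3.5 tcp [ 544.6 -180.5   98.3] shift now [ 1.7 -0.5 -2.2] shift after turn [ 1.7 -0.5 -2.2] world up in tool [ 0.039  0.312 -0.949]
t 25.48 pos [ 545.6 -182.2   96.3] rot [161.81  -2.24  83.02] q [-46.   6.  69. 120. -18.  42.  27.] F [ 0.4 -1.2 -0.9] w 0.0177 0.3
shift(tool,now) [ 110.7 -567.   -80.3] turn 1.449
[[200.2, 205.3], [196.1, 204.2], [194.9, 217.9], [193.2, 221.1], [173.9, 214.7], [173.2, 219.8], [194.6, 227.2], [199.1, 221.7], [198.1, 218.7]]
```

{"method": "arm_command", "body": {"series": "0 -2 0 0 200;0 -2 0 0 198;0 -2 -0.3 0 196;0 -2 -0.3 0 194;0 -2 -0.3 0 192;0 -2 -0.3 0 190;0 -2 -0.3 0 188;0 -2 -0.3 0 186;0 -2 -0.3 0 182;0 0 0 0 182;0 0 0 0 182"}}

```text
time_s: 26.45
tool_pos: [0.528, -0.1797, 0.0928]
tool_rot: [161.8, -2.3, 83.0]
force: [-0.9, -0.4, 0.0]
grip_width: 0.0247
grasp_force: 0.3
```

```bash
python3 chk.py | head -4
```

```text
turn 0.0 edge dz 3.6 tcp [ 544.6 -180.5   98.3] shift now [ 1.5 17.4  0. ] shift after turn [ 1.5 17.4  0. ] world up in tool [ 0.04   0.312 -0.949]
t 26.45 pos [ 528.  -179.7   92.8] rot [161.8   -2.28  83.03] q [-48.   0.  69. 122. -11.  41.  21.] F [-0.9 -0.4  0. ] w 0.0247 0.3
shift(tool,now) [ 110.5 -549.   -78.1] turn 1.449
[[200.2, 205.3], [197.4, 205.1], [193.4, 221.1], [189.2, 220.8], [173.8, 214.3], [173.2, 219.7], [194.2, 227.4], [199.1, 221.7], [198.2, 217.6]]
```

The plate should be lying on the back now. Open fully and retreat along the tool axis.

{"method": "arm_command", "body": {"series": "0 0 0 0 160;0 0 0 0 130;0 0 0 0 100;0 0 0 0 60;0 0 0 0 30;0 0 0 0 30;0 0 -5 0 30;0 0 -12 0 30;0 0 -20 0 30;0 -3 -25 0 30;0 -6 -25 0 30;0 -10 -25 0 30;10 -20 -15 0 30;30 -20 -10 0 30;36 0 0 0 30;36 0 0 0 30;36 0 0 0 30;36 0 0 0 30;0 0 0 0 30"}}

```text
time_s: 28.08
tool_pos: [0.4806, -0.01, 0.2031]
tool_rot: [161.3, -2.5, 83.5]
force: [-0.7, -0.0, -0.1]
grip_width: 0.0769
grasp_force: 0.0
```

Run:
```python
from h import *
s=cams.read_camera("scene");t=cams.read_camera("top");cv2.imwrite("pics/fs.png",s);cv2.imwrite("pics/ft.png",t)
delta(0,0,0,0)
cv2.imwrite("pics/f.png",np.hstack([cv2.resize(s[170:240,150:220],(400,400),interpolation=cv2.INTER_CUBIC),cv2.resize(t[120:190,275:345],(400,400),interpolation=cv2.INTER_CUBIC)]))
for n in("scene","top"):
    print(n)
    for nm,(x,z) in dict(topface=(-100,12),topunder=(-100,0),botface=(0,12),rim=(-55,-8)).items():
        hw=50 if nm=="rim" else 45
        print(nm,proj(n,[np.array(sta(.5*x+.866*z,y,30-.866*x+.5*z))/1000 for y in(-hw,hw)]).round(1).tolist())
```

```text
t 28.18 pos [480.  -15.7 202.7] rot [161.4   -2.41  83.21] q [ -6. -16.   4. 123.   2.  55. -10.] F [-1.1  0.3  0.7] w 0.0766 0.0
shift(tool,now) [ -49.6 -517.6   37.6] turn 1.452
scene
topface [[172.9, 185.3], [199.0, 194.3]]
topunder [[174.8, 184.0], [200.7, 192.9]]
botface [[169.5, 212.9], [194.6, 222.0]]
rim [[173.0, 195.1], [201.2, 205.0]]
top
topface [[324.3, 169.0], [296.3, 165.0]]
topunder [[323.6, 172.5], [295.6, 168.4]]
botface [[322.0, 157.6], [295.7, 153.8]]
rim [[323.6, 169.5], [293.5, 165.2]]
```

View pics/f.png

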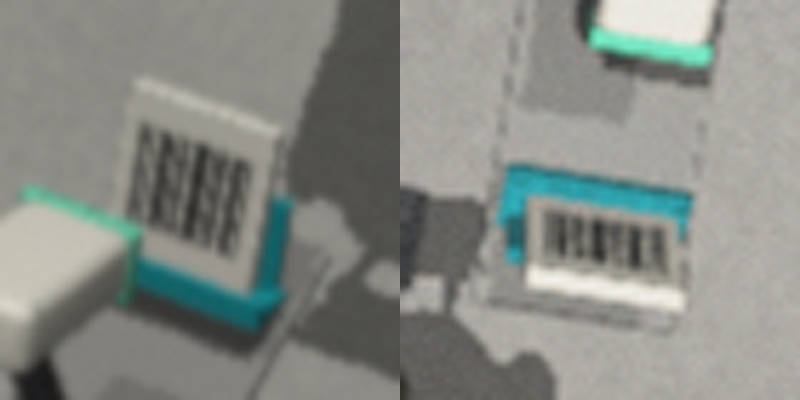

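The plate leans on the rest with the stripes towards the scanner: left crop, its face from (135,80) to (285,127) down to (253,297). In the top crop it looks a few mm towards -y, with its bright top edge at x 525–687. I'll quantify that.

Run:
```python
from h import *
def st(P): c,s=np.cos(np.radians(-7.7)),np.sin(np.radians(-7.7)); e=P-[559,-179.5,0]; return np.array([c*e[0]+s*e[1],-s*e[0]+c*e[1],e[2]]).round(1)
k=8
t=cv2.imread("pics/ft.png");x,y,w,h=285,155,50,25
c=cv2.resize(t[y:y+h,x:x+w],None,fx=k,fy=k,interpolation=cv2.INTER_CUBIC).min(2)
m=(c>205).astype(np.uint8);q=max(cv2.findContours(m,0,2)[0],key=cv2.contourArea).reshape(-1,2)
r=cv2.boxPoints(cv2.minAreaRect(q));r=(r+.5)/k-.5+[x,y]
for a in r: print("top strip",a.round(1),st(cast("top",[a],.1196)[0]*1000))
# teal in top & scene: right edges
for n,(x,y,w,h) in(("scene",(160,185,55,55)),("top",(280,140,55,40))):
    im=cv2.imread("pics/fs.png" if n=="scene" else "pics/ft.png")
    c=cv2.resize(im[y:y+h,x:x+w],None,fx=k,fy=k,interpolation=cv2.INTER_CUBIC)
    m=cv2.inRange(cv2.cvtColor(c,cv2.COLOR_BGR2HSV),(83,110,30),(97,255,255));q=max(cv2.findContours(m,0,2)[0],key=cv2.contourArea)
    print(n,((cv2.approxPolyDP(q,9,True).reshape(-1,2)+.5)/k-.5+[x,y]).round(1).tolist())
# plate outline scene, rays onto face plane rest z=12
K,d,cc,Mc=cam("scene")
C,S=np.cos(np.radians(-7.7)),np.sin(np.radians(-7.7))
ex=np.array([.5*C,.5*S,-.866]);ez=np.array([.866*C,.866*S,.5]);ey=np.array([-S,C,0]);O=np.array([559,-179.5,30])
for nm,px,pz in(("TL",(173.6,184.1),12),("TR face",(198.3,193.0),12),("BR",(194.3,222),12),("back TR",(201,205.2),0)):
    u=cv2.undistortPoints(np.float64(px).reshape(-1,1,2),K,d).reshape(2); r=Mc@np.r_[u,1]; a=O+pz*ez
    P=cc*1000+r*(((a-cc*1000)@ez)/(r@ez)); print(nm,"rest x,y",((P-O)@ex).round(1),((P-O)@ey).round(1))
```

```text
top strip [297.  169.3] [-52.6  40.6 119.6]
top strip [297.5 166.3] [-42.7  40.3 119.6]
top strip [324.  170.7] [-44.7 -45.3 119.6]
top strip [323.5 173.7] [-54.5 -45.  119.6]
scene [[200.2, 205.1], [197.2, 205.4], [194.8, 218.8], [192.9, 221.4], [173.4, 214.6], [172.9, 219.9], [194.6, 227.2], [199.1, 221.7], [198.2, 217.8]]
top [[291.8, 158.1], [293.8, 159.9], [293.4, 164.6], [295.4, 165.4], [297.4, 153.6], [320.7, 156.9], [323.9, 159.8], [325.3, 154.4], [294.1, 148.8]]
TL rest x,y -104.8 -43.3
TR face rest x,y -103.4 42.0
BR rest x,y 0.4 43.9
back TR rest x,y -58.8 52.5
```

The plate is centred to about 2 mm, standing on the ledge and flat against the back. Let the arm settle, check the loose things against the first picture, and hand in.

{"method": "arm_command", "body": {"series": "0 0 0 0 30;0 0 0 0 30;0 0 0 0 30;0 0 0 0 30;0 0 0 0 30;0 0 0 0 30"}}

```text
time_s: 28.68
tool_pos: [0.48, -0.017, 0.2027]
tool_rot: [161.4, -2.5, 83.0]
force: [-0.3, 0.7, -0.1]
grip_width: 0.077
grasp_force: 0.0
```

Run:
```python
from h import *
t=cams.read_camera("top");s=cams.read_camera("scene")
def cen(im,lo,hi,a):
    return [tuple(np.round(cv2.minEnclosingCircle(q)[0])) for q in cv2.findContours(cv2.inRange(cv2.cvtColor(im,cv2.COLOR_BGR2HSV),lo,hi),0,2)[0] if cv2.contourArea(q)>a]
for nm,n,i in(("before","top",cv2.imread("pics/top0.png")),("after","top",t),("before","scene",cv2.imread("pics/scene0.png")),("after","scene",s)):
    print(n,nm,"yellow",cen(i,(22,100,60),(35,255,255),60),"cyan",cen(i,(92,150,80),(102,255,255),25))
d=cv2.absdiff(cv2.imread("pics/scene0.png"),s).max(2)
for nm,x,y in(("labels",116,177),("pens",88,205),("mouse",377,231),("specimen",388,282)): print(nm,"mean diff",d[y-14:y+14,x-14:x+14].mean().round(1))
print(np.abs(telemetry.get_obs()["joint_velocities"]).max().round(2))
```

```text
top before yellow [(np.float64(480.0), np.float64(352.0)), (np.float64(256.0), np.float64(204.0))] cyan [(np.float64(465.0), np.float64(171.0)), (np.float64(452.0), np.float64(170.0)), (np.float64(308.0), np.float64(166.0)), (np.float64(452.0), np.float64(158.0)), (np.float64(309.0), np.float64(156.0)), (np.float64(465.0), np.float64(145.0)), (np.float64(439.0), np.float64(145.0)), (np.float64(254.0), np.float64(135.0)), (np.float64(452.0), np.float64(132.0)), (np.float64(113.0), np.float64(129.0)), (np.float64(452.0), np.float64(120.0)), (np.float64(438.0), np.float64(106.0)), (np.float64(447.0), np.float64(72.0)), (np.float64(432.0), np.float64(49.0))]
top after yellow [] cyan [(np.float64(465.0), np.float64(171.0)), (np.float64(452.0), np.float64(170.0)), (np.float64(181.0), np.float64(164.0)), (np.float64(452.0), np.float64(158.0)), (np.float64(309.0), np.float64(157.0)), (np.float64(465.0), np.float64(145.0)), (np.float64(439.0), np.float64(145.0)), (np.float64(254.0), np.float64(135.0)), (np.float64(452.0), np.float64(132.0)), (np.float64(113.0), np.float64(129.0)), (np.float64
[... 644 characters left out ...]
(np.float64(49.0), np.float64(166.0))]
scene after yellow [(np.float64(248.0), np.float64(193.0)), (np.float64(41.0), np.float64(147.0))] cyan [(np.float64(2.0), np.float64(278.0)), (np.float64(390.0), np.float64(276.0)), (np.float64(2.0), np.float64(250.0)), (np.float64(232.0), np.float64(245.0)), (np.float64(317.0), np.float64(238.0)), (np.float64(32.0), np.float64(219.0)), (np.float64(188.0), np.float64(214.0)), (np.float64(28.0), np.float64(205.0)), (np.float64(35.0), np.float64(194.0)), (np.float64(53.0), np.float64(185.0)), (np.float64(30.0), np.float64(181.0)), (np.float64(49.0), np.float64(166.0))]
labels mean diff 5.8
pens mean diff 4.3
mouse mean diff 4.0
specimen mean diff 4.8
0.2
```

Nothing else has moved. Handing in.

```bash
python3 -c "
from cell import env
print(env.sign_off())"
```

```text
the job is handed in; nothing more can be done
None
```

The check plate is on the scanner rest with its stripes facing the scanner, standing on the ledge, lying against the back and about 2 mm off centre; nothing else on the bench moved, and I handed the job in at about 29 s (no verdict was returned).

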